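# Cock and load the ball launcher on the school lab bench

### The job

Make the projectile launcher ready for the class: draw its sprung arm down by the cross-bar until the catch hooks over the bar, and let go without the arm flying up. Then take the smaller steel ball from the tray and set it gently in the cup of the cocked arm, without setting the launcher off, and leave it there cocked, loaded and untouched. Leave the larger ball in the tray, and do not knock the beaker about.

Things in the scene. Friction and masses are not known exactly. Their poses are not given: they have to be found in the camera images.
- launcher: Ball launcher like a small catapult, fixed to the bench: wooden base 280 x 130 x 12 mm (x, y, z), a sprung aluminium arm between two cheeks (105 mm high) near its +x end. Origin: centre of the base's underside; x the direction of throw, z up. The catch stands at (-90, 42) mm, on the arm's +y side. A stop block 50 mm high stands under the arm at (-65, 0). The base never moves.
- throw (a joint): Hinge of the arm, rad. 0: at rest, standing 1.10 rad (63 deg) above level, slanting from the axle up towards -x. Grows as the arm is drawn down: at 1.10 it lies level along -x, held by the catch; it stops at 1.13 (bar 5 mm lower). The spring returns it: about 2 N at the bar at 0, 4.5 N at 1.10; the catch's ramp adds about 2 N. Let go unhooked, it flies up hard.
- bar (a point): Centre of the arm's cross-bar: a round steel bar 10 mm thick and 100 mm long along the launcher's y, across the arm's free end (T shape), 170 mm from the axle. The arm's beam (14 mm wide, 10 mm thick) meets it in the middle. The point's frame turns with the arm; when the arm is level its axes are the launcher's.
- bar_grip (a point): Point on the axis of the cross-bar 32 mm to the launcher's -y side of its centre: free bar to grip or press, away from the beam and from the catch, which hooks the bar 42 mm to the +y side.
- catch (a joint): Hinge of the catch, rad. 0: upright, hooked over the bar if the arm is down; grows to 0.5 as it tips to the launcher's -x. A weak spring returns it to 0. Drawing the bar down on the catch's slope tips it out of the way by itself; with the bar down past about 1.11 rad it springs back to 0 over the bar, and the arm can be let up onto it. With the arm cocked, tipping it about 0.1 rad fires.
- trigger (a point): The hair trigger: a small paddle on top of the dark steel catch, 16 mm wide, 18 mm high, its centre 99 mm above the bench when upright, at (-104, 42) mm in the launcher's frame. With the arm cocked, about 1 N on it towards -x fires. The catch below is 10 mm wide: a nose pointing to +x, underside 65 mm above the bench, with a sloping top from 68 to 85 mm.
- cup (a point): Centre of the inner floor of the shallow aluminium cup on the arm, 110 mm from the axle: inside radius 15 mm, outside radius 18 mm, rim 6 mm above this floor. With the arm cocked it is level, opens upward, 68 mm above the bench at (-30, 0) in the launcher's frame. z points out of the cup.
- tray: Grey plastic ball tray fixed to the bench, 90 x 180 x 8 mm (x, y, z), origin centre of its underside. On it two round rims (inside radius 14 mm, 4 mm high) at y = -45 and +45 mm, one ball in each, resting on the tray's top at 8 mm; which ball is in which varies.
- ball_small_center (a point): Centre of the smaller polished steel ball, 30 mm in diameter, about 110 g, loose: the one to load. In the tray its centre is 23 mm above the bench.
- ball_large: The larger polished steel ball, 42 mm in diameter, 280 g, loose in the other rim of the tray; stays there. Origin at its underside at the start (turns with the ball).
- beaker: Glass beaker, 68 mm wide, 85 mm high, loose, standing beyond the middle of the work area; origin centre of its underside.
- ball_small: The smaller ball as a body; use its centre point for the position. Origin at its underside at the start (turns with the ball).
- axle (a point): Middle of the arm's axle, which runs along the launcher's y: at (80, 0, 60) mm in the launcher's frame. With the arm at angle q (joint throw), the bar's centre is, in that frame, at x = 80 - 170 cos(1.10 - q), z = 60 + 170 sin(1.10 - q) mm.
Not all that is in view belongs to the job. What is shaped like the ball_large but pink is not meant.

How it is judged:
On the way:
1. the arm is held level by the catch and the fingers have let go of the launcher, the cup still empty (value of joint throw between 1.06 and 1.12 rad and value of joint catch below 0.08 rad and contact force between the fingers and launcher below 0.2 N and distance between ball_small_center and cup above 0.05 m), for 0.3 s.
At the end, for the whole second after the job is handed in: The arm is level on the catch (throw between 1.06 and 1.12 rad, catch within 0.08 rad of upright), the smaller ball lies at rest in the cup (centre within 8 mm of the cup's centre sideways and 10 to 20 mm above its floor), nothing touches the launcher, and the larger ball is at rest in the tray (value of joint throw between 1.06 and 1.12 rad and value of joint catch below 0.08 rad and contact force between the fingers and launcher below 0.2 N and horizontal distance between ball_small_center and cup below 0.008 m and z of ball_small_center in the frame of cup between 0.01 and 0.02 m and linear speed of each of ball_small, ball_large below 0.03 m/s and horizontal distance between ball_large and tray below 0.09 m).
It fails at once if the arm flies up (fired, or let go unhooked): faster than 10 rad/s (velocity of joint throw below -10 rad/s).
It fails at once if the ball is dropped or slammed into the cup (over 15 N) (contact force between ball_small and launcher above 15 N).
It fails at once if the larger ball is taken out of its rim (moved over 50 mm) (distance of ball_large from where it was at the start of the episode above 0.05 m).
It fails at once if the beaker is knocked over or shifted more than 30 mm (distance of beaker from where it was at the start of the episode above 0.03 m or angle between beaker's own z axis and vertical above 0.4 rad).
It also fails if it takes over 64 s, if anything falls off the work surface, if the arm or the gripper's body presses on something with over 40 N, if the wrist force passes 120 N, or if a joint passes its speed limit or range.

### The arm

A 6-joint arm with a two-finger parallel gripper is mounted at the origin on the work surface. World frame = base frame: x ahead of the robot, y to its left, z up, the work surface at z = 0. Lengths are in m, angles in rad, forces in N, time in s.
With the tool pointing down it reaches from about 0.425 to 0.95 m from the base axis. Payload 3.5 kg.
Tool frame: the origin (TCP) lies midway between the tips of the shut fingers; the grasp point (between the pads) lies 19 mm behind it; z points along the fingers, y is the direction in which the jaws open and shut (so a half turn about z gives the same grasp; the last joint's range is limited). The gripper opens to 85 mm and grips with 20 to 120 N. Pads are 22 mm wide; open, the fingers measure 114 mm over their backs; the gripper's body (76 mm by 85 mm) begins 54 mm behind the grasp point. The pads swing forward as they close: fully open they stand 13 mm farther back than shut.
Start: joints at [-1.458, 0.286, 1.577, -0, 1.279, -0.15], TCP at [0.175, -0.652, 0.194] pointing down, gripper open.
Joint ranges: [-2.77, 2.77], [-0.9, 2.22], [0.21, 2.48], [-1.53, 4.67], [0.24, 2.81], [-2.84, 2.84]. Speed limits (rad/s): [2.79, 2.79, 3.14, 3.14, 3.14, 3.14].

### API

Orientations are given as a unit quaternion [x, y, z, w].
In Python, from plant import * gives the robot as it stands.
- The arm moves only by the shell command python3 -m jog 'ROWS' [FORCE]. ROWS is a JSON object of lists of equal length, an entry for each row: "travel": the shift along the world's x, y, z in mm, a list of three; "dr": the turn, a rotation vector about the world's x, y, z in degrees, a list of three; "jaw": the closure in counts, from 0 (fully open) to 255 (shut). In form: {"travel": [[x, y, z], ...], "dr": [[wx, wy, wz], ...], "jaw": [jaw, ...]}. A call has 1 to 5 rows; each row shifts and turns the commanded pose from where the row before left it; what a row does not reach is not made up. A row lasts 1/12 s, in which the tool goes at most 41.7 mm and 7.16 degrees, less where a joint would pass 70% of its speed; a pose out of reach is approached as far as the arm can. A call is refused whole if a number of a shift passes 41.7 or a number of a turn 7.16, either way. A call with a gripper value outside its range is refused whole. The fingers move at their own pace and stop on an object; FORCE is the grip in N (left out, the last holds). Time passes only in rows, so rows that do not move let the fingers close. It gives the time, the measured TCP pose, the force and the opening at its end, in the units of the state.
- get_state(): the state, without advancing time (a new reading comes with each control period).
- read_camera(name): name is "side" or "top"; returns the picture (480x640x3 uint8, red, green, blue); there is no depth.
- camera_info(name): a dict with "K" (3x3 intrinsics, pixels), "k1" (the pictures are not rectified: a ray, as slopes to the right and down, at radius r is drawn at 1 + k1 r^2 times it, then the intrinsics apply), "R" (3x3) and "t" (3): a world point X has camera coordinates R X + t. Camera axes: x right, y down, z forward; pixel columns grow to the right and rows downward; lengths in m; the calibration is good to about 2 mm. A picture is of the moment at which its call begins. camera_info takes no time and is no camera call.
- sign_off(): hands the job in, once; it reports no verdict.
The state is a dict: "time": time; "qpos": joint angles; "dq": joint speeds; "joint_efforts": joint torques, N m; "eef_pos": TCP position; "tcp_rot": TCP orientation; "contact_force": force on the tool from outside, world axes, zero at the start; "wrist_torque": the same for the moment, N m; "opening": opening from 0.0 (shut) to 1.0 (fully open).
Only numpy, scipy, OpenCV 4.12 (cv2) and the standard library are available. Lean on these libraries where they do the work, as an engineer would, in place of code of your own. Each camera call takes 0.05 s, during which the arm holds its last target. There are 200 camera calls.

## Working session

There is one attempt and no reset: what is moved stays moved. The work goes in short steps, Python scripts to look and compute and a shell command to move; the robot and the scene stay as the last step left them, time stands still between calls to the robot, and variables do not carry over. Pictures are saved under pics/ and viewed, about 8 in all and at most 12, crops included, and the job is handed in when it is done.

```bash
ls; mkdir -p pics; python3 - <<'E'
from plant import *
import cv2
for n in("side","top"):
    im=read_camera(n); cv2.imwrite(f"pics/{n}0.png",im[:,:,::-1]); c=camera_info(n); print(n,c)
s=get_state(); print(s)
E
```

```text
pics
side {'K': array([[606.39222134,   0.        , 311.54502842],
       [  0.        , 606.39222134, 232.45399501],
       [  0.        ,   0.        ,   1.        ]]), 'k1': -0.21349100425580672, 'R': array([[-0.9898789 , -0.14151738, -0.01061069],
       [-0.09556564,  0.71999536, -0.68736736],
       [ 0.10491407, -0.67939643, -0.72623242]]), 't': array([0.58103473, 0.16463306, 0.95109196])}
top {'K': array([[500.12889036,   0.        , 320.43472548],
       [  0.        , 500.12889036, 239.07493214],
       [  0.        ,   0.        ,   1.        ]]), 'k1': -0.11955483077516804, 'R': array([[-0.0195709 , -0.9998071 ,  0.0016556 ],
       [-0.97639744,  0.01875636, -0.21516559],
       [ 0.21509303, -0.00582751, -0.97657618]]), 't': array([0.03350176, 0.6023221 , 0.957716  ])}
{'time': 0.1, 'qpos': array([-1.45799152e+00,  2.87137388e-01,  1.57806046e+00,  5.08177953e-06,
        1.27860238e+00, -1.50004286e-01]), 'dq': array([-4.74829806e-04, -1.98016746e-03, -3.66938817e-03,  2.43930235e-05,
        1.47628739e-03, -6.22022057e-04]), 'joint_efforts': array([ 1.64702335e-03, -4.07293904e+01, -2.93697739e+01, -5.17254148e-05,
        3.43678003e-03,  4.82065332e-06]), 'eef_pos': array([ 0.17530988, -0.65112422,  0.19272921]), 'tcp_rot': array([ 9.91378331e-01,  1.31025903e-01,  2.29609489e-05, -1.10355201e-03]), 'contact_force': array([ 0.32811373,  0.55104026, -0.2546318 ]), 'wrist_torque': array([ 0.03007043,  0.04732421, -0.00809844]), 'opening': 1.0012836922922672}
```

View pics/side0.png

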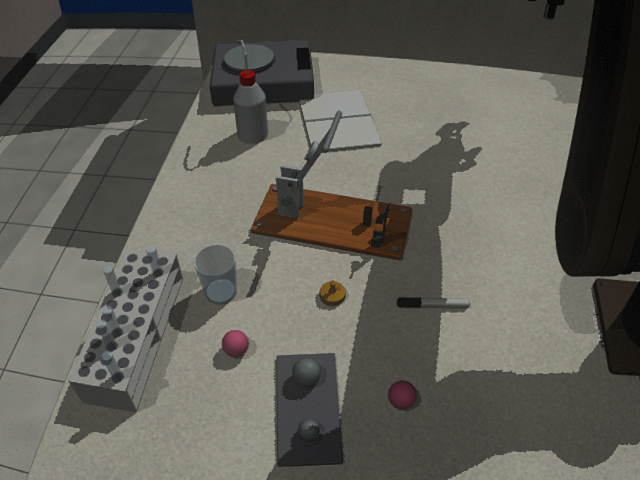

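View pics/top0.png

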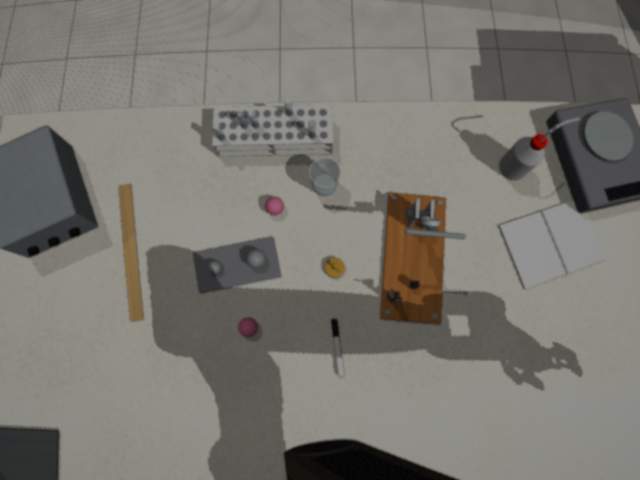

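Side: launcher base at about (330,222), catch about (378,230), bar about (338,120), tray (308,408), beaker (216,275). Candidates for the small ball, side view: grey (310,429) and grey (306,370) in the tray; pink (235,343) and pink (402,394) are excluded by colour. The smaller of the grey balls is (310,429) side / (216,268) top. I'll measure these next.

```bash
cat > h.py <<'E'
from plant import *
import cv2, numpy as np
def ray(n,uv):
    c=camera_info(n); p=cv2.undistortPoints(np.array(uv,float).reshape(-1,1,2),c["K"],np.array([c["k1"],0,0,0.]))[:,0]
    d=np.c_[p,np.ones(len(p))]@c["R"]; return -c["R"].T@c["t"], d/np.linalg.norm(d,axis=1,keepdims=True)
def plane(n,uv,z):
    o,d=ray(n,uv); return o+d*((z-o[2])/d[:,2])[:,None]
def tri(a,b):
    o1,d1=ray("side",a); o2,d2=ray("top",b); d1=d1[0];d2=d2[0]
    s=np.linalg.lstsq(np.c_[d1,-d2],o2-o1,rcond=None)[0]; p,q=o1+s[0]*d1,o2+s[1]*d2
    return (p+q)/2,np.linalg.norm(p-q)
def proj(n,X):
    c=camera_info(n); return cv2.projectPoints(np.array(X,float).reshape(-1,1,3),cv2.Rodrigues(c["R"])[0],c["t"],c["K"],np.array([c["k1"],0,0,0.]))[0][:,0]
E
python3 - <<'E'
from h import *
I={n:cv2.imread(f"pics/{n}0.png") for n in("side","top")}
for n,im in I.items():
    h=cv2.cvtColor(im,cv2.COLOR_BGR2HSV)
    m=cv2.inRange(h,(3,110,40),(14,255,255)); m=cv2.morphologyEx(m,cv2.MORPH_CLOSE,np.ones((9,9)))
    c=max(cv2.findContours(m,0,cv2.CHAIN_APPROX_NONE)[0],key=cv2.contourArea)[:,0]
    P=plane(n,c,.012)[:,:2]; r=cv2.minAreaRect((P*1000).astype(np.float32)); print(n,"base",r)
# crops
a=cv2.resize(I["side"][345:475,265:365],None,fx=4,fy=4,interpolation=2)
b=cv2.resize(I["top"][230:300,185:290],None,fx=4,fy=4,interpolation=2)
c=cv2.resize(I["side"][90:270,240:420],None,fx=3,fy=3)[:520,:]
H=np.zeros((560,800,3),np.uint8); H[:520,:400]=a; H[:280,400:]=b[:,:400]; d=cv2.resize(I["top"][190:330,375:475],None,fx=2,fy=2);H[280:560,400:600]=d
cv2.imwrite("pics/crop1.png",H)
E
```

```text
side base ((573.7280883789062, -175.35922241210938), (136.27613830566406, 277.7663879394531), 83.58556365966797)
top base ((573.1459350585938, -178.71865844726562), (128.60635375976562, 276.3298645019531), 83.54590606689453)
```

View pics/crop1.png

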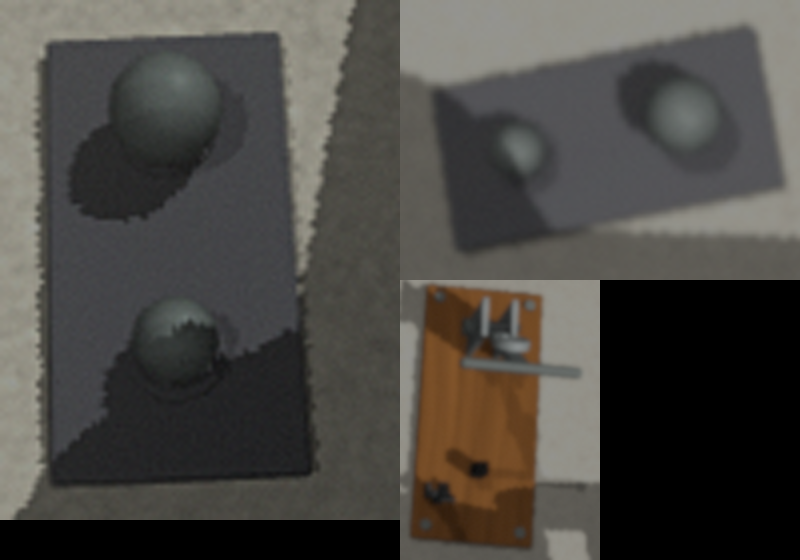

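The crop shows the tray with two grey balls: the smaller at side (309,431) / top (215,267.5), the larger at side (306,372) / top (256,259). The small one's silhouette is clearly smaller, so the choice holds. The bar ends in the top view are at (406,231.5) and (465,236.5).

```bash
cat >> h.py <<'E'
YAW=np.radians(-6.45); C=np.array([.5734,-.1786])
Rz=np.array([[np.cos(YAW),-np.sin(YAW)],[np.sin(YAW),np.cos(YAW)]])
def L(x,y,z): return np.r_[C+Rz@np.array([x,y])/1000,z/1000]
def bar(q,y=0): return L(80-170*np.cos(1.1-q),y,60+170*np.sin(1.1-q))
E
python3 - <<'E'
from h import *
print("small",tri([309,430.75],[214.75,267.5])); print("large",tri([306.25,372.5],[256.25,259.25]))
print("bar ends pred px top",proj("top",[bar(0,50),bar(0,-50)]),"side",proj("side",[bar(0,50),bar(0,-50),bar(0)]))
print("trigger px",proj("side",L(-104,42,99)),proj("top",L(-104,42,99)))
for q in(0,.4,.8,1.1,1.13): print(q,bar(q,-32)*1000)
print("cup",L(-30,0,68),"grip",bar(0),"trig",L(-104,42,99))
I=cv2.imread("pics/side0.png")
cv2.imwrite("pics/crop2.png",cv2.resize(I[95:265,240:430],None,fx=4,fy=3.5))
E
```

```text
small (array([0.55531518, 0.24759605, 0.0182969 ]), np.float64(0.0006975308700869968))
large (array([0.57144638, 0.15815099, 0.02427262]), np.float64(0.001173255679330642))
bar ends pred px top [[406.61410405 231.25481278]
 [462.5874148  236.43888004]] side [[324.99878647 149.87127083]
 [339.00561819 113.81399242]
 [332.26056136 131.1664149 ]]
trigger px [[387.64249061 209.26662486]] [[397.6668181 298.5240962]]
0 [ 572.67561921 -210.72194928  211.50525121]
0.4 [ 520.09870584 -204.77803968  169.51700683]
0.8 [ 487.91965684 -201.14014339  110.23843513]
1.1 [ 480.37492038 -200.28719809   60.        ]
1.13 [ 480.45093045 -200.29579115   54.90076497]
cup [ 0.54358989 -0.17522992  0.068     ] grip [ 0.57627037 -0.1789245   0.21150525] trig [ 0.47477641 -0.12518289  0.099     ]
```

View pics/crop2.png

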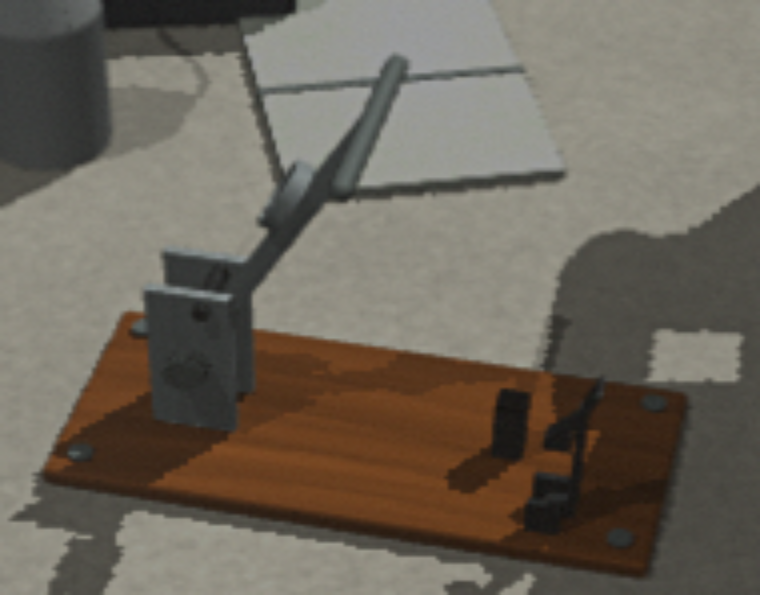

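Predicted bar ends from the base fit agree with the pictured ones to 2 px (about 3 mm): side (340,112) and (326,149). The trigger appears at (389,206) against a predicted (388,209). So the launcher pose is good and I can move above the bar grip.

```bash
R='{"travel":[[20,22,3.4],[20,22,3.4],[20,22,3.4],[20,22,3.4],[20,22,3.4]],"dr":[[0,0,3.4],[0,0,3.4],[0,0,3.4],[0,0,3.4],[0,0,3.4]],"jaw":[0,0,0,0,0]}'
python3 -m jog '{"travel":[[20,22,3.4],[20,22,3.4],[20,22,3.4],[20,22,3.4],[20,22,3.4]],"dr":[[0,0,3.4],[0,0,3.4],[0,0,3.4],[0,0,3.4],[0,0,3.4]],"jaw":[0,0,0,0,0]}' 
python3 -m jog '{"travel":[[20,22,3.4],[20,22,3.4],[20,22,3.4],[20,22,3.4],[20,22,3.4]],"dr":[[0,0,3.4],[0,0,3.4],[0,0,3.4],[0,0,3.4],[0,0,3.4]],"jaw":[0,0,0,0,0]}' >/dev/null
python3 -m jog '{"travel":[[20,22,3.4],[20,22,3.4],[20,22,3.4],[20,22,3.4],[20,22,3.4]],"dr":[[0,0,3.4],[0,0,3.4],[0,0,3.4],[0,0,3.4],[0,0,3.4]],"jaw":[0,0,0,0,0]}' >/dev/null
python3 -m jog '{"travel":[[20,22,3.4],[20,22,3.4],[19,22,3.4],[19,22,3.4],[0,0,0]],"dr":[[0,0,3.4],[0,0,3.4],[0,0,3.4],[0,0,3.4],[0,0,4]],"jaw":[0,0,0,0,0]}'
```

```text
time: 0.52
eef_pos: [0.2759, -0.5404, 0.2104]
tcp_rot: [0.961, 0.277, 0.0, -0.001]
contact_force: [-0.6, -0.3, -0.1]
opening: 1.001
time: 1.77
eef_pos: [0.5559, -0.23, 0.2588]
tcp_rot: [0.743, 0.67, 0.001, -0.0]
contact_force: [0.1, 0.1, 1.0]
opening: 1.0
```

```bash

python3 -m jog '{"travel":[[17,19,0],[0,0,-20],[0,0,-20],[0,0,-20],[0,0,-6]],"dr":[[0,0,-0.5],[0,0,0],[0,0,0],[0,0,0],[0,0,0]],"jaw":[0,0,0,0,0]}' 
python3 -m jog '{"travel":[[0,0,0],[0,0,0],[0,0,0],[0,0,0],[0,0,0]],"dr":[[0,0,0],[0,0,0],[0,0,0],[0,0,0],[0,0,0]],"jaw":[140,140,140,140,140]}' 40
python3 - <<'E'
from h import *
o=np.zeros((480,800,3),np.uint8)
a=read_camera("side")[:,:,::-1][70:270,240:410]; b=read_camera("top")[:,:,::-1][170:320,350:500]
o[:,:400]=cv2.resize(a,(400,480)); o[:400,400:]=cv2.resize(b,(400,400)); cv2.imwrite("pics/c3.png",o)
print(get_state()["eef_pos"])
E
```

```text
time: 2.18
eef_pos: [0.5683, -0.2133, 0.188]
tcp_rot: [0.748, 0.664, -0.001, -0.003]
contact_force: [0.2, 0.6, -1.3]
opening: 1.0
time: 2.6
eef_pos: [0.571, -0.2153, 0.1942]
tcp_rot: [0.748, 0.664, 0.0, 0.001]
contact_force: [-0.3, -0.0, 0.1]
opening: 0.45
[ 0.57074397 -0.21511625  0.19365222]
```

View pics/c3.png

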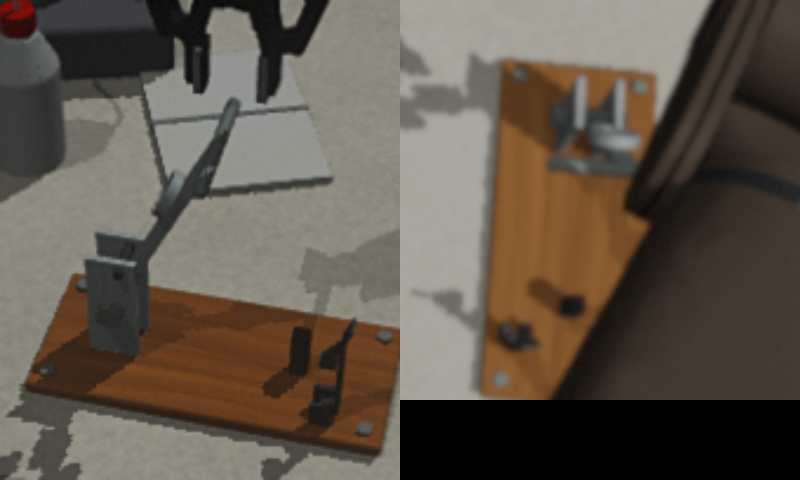

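```bash
python3 - <<'E'
from h import *
s=get_state(); p=s["eef_pos"]; e=np.r_[Rz@[1,0],0]; print(s["opening"])
for dz in(0,.004,.008,.02): print(dz,proj("side",[p+[0,0,dz]+e*.024,p+[0,0,dz]-e*.024]).round(1).tolist())
print(proj("side",bar(0,-32)))
E
```

```text
0.45145843873106967
0 [[324.1, 125.0], [351.8, 129.2]]
0.004 [[324.1, 123.1], [351.9, 127.2]]
0.008 [[324.1, 121.2], [352.0, 125.3]]
0.02 [[324.1, 115.4], [352.2, 119.5]]
[[336.63399376 119.91287332]]
```

```bash
python3 - <<'E'
from h import *
im=read_camera("side")[:,:,::-1].copy(); s=get_state(); p=s["eef_pos"]; e=np.r_[Rz@[1,0],0]
k=5;x0,y0=280,60
o=cv2.resize(im[y0:y0+110,x0:x0+120],None,fx=k,fy=k,interpolation=2)
for X,c in((p,(0,0,255)),(p+e*.021,(0,255,0)),(p-e*.021,(0,255,0)),(p+[0,0,.019],(255,0,0)),(bar(0,-32),(0,255,255)),(bar(0,-50),(255,255,0))):
    u=(proj("side",X)[0]-[x0,y0])*k; cv2.circle(o,tuple(int(v) for v in u),3,c,-1)
cv2.imwrite("pics/c4.png",o); print(p,proj("side",[.175,-.651,.193]))
E
```

```text
[ 0.57062995 -0.21502444  0.19339196] [[534.76005436  29.15183419]]
```

View pics/c4.png

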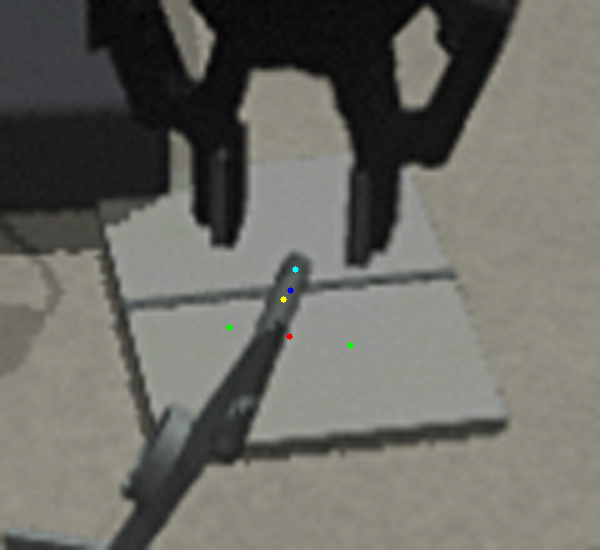

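The tips at image (223,245) and (357,265) sit about 17 px above where the reported TCP projects. Closing the jaws will show whether they actually straddle the bar.

```bash

python3 -m jog '{"travel":[[0,0,0],[0,0,0],[0,0,0],[0,0,0],[0,0,0]],"dr":[[0,0,0],[0,0,0],[0,0,0],[0,0,0],[0,0,0]],"jaw":[255,255,255,255,255]}' 25
python3 -m jog '{"travel":[[0,0,0],[0,0,0],[0,0,0],[0,0,0],[0,0,0]],"dr":[[0,0,0],[0,0,0],[0,0,0],[0,0,0],[0,0,0]],"jaw":[255,255,255,255,255]}'
python3 - <<'E'
from h import *
im=read_camera("side")[:,:,::-1].copy(); s=get_state(); p=s["eef_pos"]
k=5;x0,y0=280,60
o=cv2.resize(im[y0:y0+110,x0:x0+120],None,fx=k,fy=k,interpolation=2)
for X,c in((p,(0,0,255)),):
    u=(proj("side",X)[0]-[x0,y0])*k; cv2.circle(o,tuple(int(v) for v in u),3,c,-1)
cv2.imwrite("pics/c5.png",o)
E
```

```text
time: 3.17
eef_pos: [0.5703, -0.2148, 0.1926]
tcp_rot: [0.748, 0.664, -0.0, -0.0]
contact_force: [-0.2, -0.1, -0.6]
opening: -0.001
time: 3.58
eef_pos: [0.5704, -0.2148, 0.1926]
tcp_rot: [0.748, 0.664, -0.0, -0.0]
contact_force: [0.1, 0.3, -0.1]
opening: 0.0
```

View pics/c5.png

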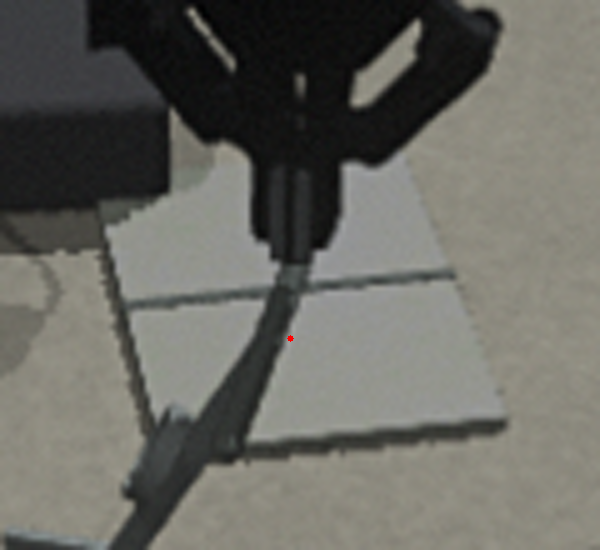

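The jaws shut empty, with the tips at picture px (338,112). They hide the bar's end, so they're above the bar, roughly 30 mm higher than reported. I'll reopen, go lower, grip and check the opening.

```bash

python3 -m jog '{"travel":[[0,0,0],[0,0,0],[0,0,0],[0,0,0],[0,0,0]],"dr":[[0,0,0],[0,0,0],[0,0,0],[0,0,0],[0,0,0]],"jaw":[80,80,80,80,80]}' 25
python3 -m jog '{"travel":[[2,4,0],[0,0,-10],[0,0,-10],[0,0,-10],[0,0,0]],"dr":[[0,0,0],[0,0,0],[0,0,0],[0,0,0],[0,0,0]],"jaw":[80,80,80,80,80]}'
python3 -m jog '{"travel":[[0,0,0],[0,0,0],[0,0,0],[0,0,0],[0,0,0]],"dr":[[0,0,0],[0,0,0],[0,0,0],[0,0,0],[0,0,0]],"jaw":[255,255,255,255,255]}'
python3 -m jog '{"travel":[[0,0,0],[0,0,0],[0,0,0],[0,0,0],[0,0,0]],"dr":[[0,0,0],[0,0,0],[0,0,0],[0,0,0],[0,0,0]],"jaw":[255,255,255,255,255]}'
```

```text
time: 4.05
eef_pos: [0.5704, -0.2148, 0.1926]
tcp_rot: [0.748, 0.664, -0.0, -0.0]
contact_force: [0.5, 0.3, -0.5]
opening: 0.681
time: 4.47
eef_pos: [0.5704, -0.2097, 0.1585]
tcp_rot: [0.748, 0.664, -0.001, -0.003]
contact_force: [-0.8, 0.8, -1.4]
opening: 0.686
time: 4.88
eef_pos: [0.5732, -0.2111, 0.1635]
tcp_rot: [0.748, 0.664, 0.001, 0.001]
contact_force: [2.4, -0.1, -0.2]
opening: 0.103
time: 5.3
eef_pos: [0.5726, -0.211, 0.1631]
tcp_rot: [0.748, 0.664, 0.0, 0.0]
contact_force: [0.7, -1.0, 1.9]
opening: 0.097
```

```bash
python3 - <<'E'
from h import *
q=np.linspace(0,1.125,16); B=np.array([bar(a,-32) for a in q])*1000; print(np.diff(B,axis=0).round(1).tolist())
E
```

```text
[[-11.1, 1.3, -6.2], [-10.6, 1.2, -7.0], [-10.0, 1.1, -7.8], [-9.4, 1.1, -8.5], [-8.7, 1.0, -9.2], [-8.0, 0.9, -9.9], [-7.3, 0.8, -10.4], [-6.5, 0.7, -10.9], [-5.7, 0.6, -11.4], [-4.8, 0.5, -11.8], [-3.9, 0.4, -12.1], [-3.0, 0.3, -12.4], [-2.0, 0.2, -12.6], [-1.1, 0.1, -12.7], [-0.2, 0.0, -12.7]]
```

```bash

python3 -m jog '{"travel":[[-11.1,1.3,-6.2],[-10.6,1.2,-7],[-10,1.1,-7.8],[-9.4,1.1,-8.5],[-8.7,1,-9.2]],"dr":[[0,0,0],[0,0,0],[0,0,0],[0,0,0],[0,0,0]],"jaw":[255,255,255,255,255]}' 60
python3 -m jog '{"travel":[[0,0,0],[0,0,0]],"dr":[[0,0,0],[0,0,0]],"jaw":[255,255]}'
```

```text
time: 5.72
eef_pos: [0.5242, -0.2057, 0.1248]
tcp_rot: [0.748, 0.663, 0.002, 0.003]
contact_force: [5.6, -1.6, 1.0]
opening: 0.088
time: 5.88
eef_pos: [0.524, -0.2056, 0.1247]
tcp_rot: [0.748, 0.663, 0.001, 0.002]
contact_force: [5.2, -1.5, 1.4]
opening: 0.087
```

```bash

python3 -m jog '{"travel":[[-8,0.9,-9.9],[-7.3,0.8,-10.4],[-6.5,0.7,-10.9],[-5.7,0.6,-11.4],[-4.8,0.5,-11.8]],"dr":[[0,0,0],[0,0,0],[0,0,0],[0,0,0],[0,0,0]],"jaw":[255,255,255,255,255]}'
python3 -m jog '{"travel":[[-3.9,0.4,-12.1],[-3,0.3,-12.4],[0,0,0],[0,0,0],[0,0,0]],"dr":[[0,0,0],[0,0,0],[0,0,0],[0,0,0],[0,0,0]],"jaw":[255,255,255,255,255]}'
python3 - <<'E'
from h import *
o=np.zeros((520,800,3),np.uint8)
a=read_camera("side")[:,:,::-1][120:270,240:430]; b=read_camera("top")[:,:,::-1][180:330,370:480]
o[:,:520]=cv2.resize(a,(520,520)); o[:400,520:]=cv2.resize(b,(280,400)); cv2.imwrite("pics/c6.png",o)
E
```

```text
time: 6.3
eef_pos: [0.4913, -0.2024, 0.0697]
tcp_rot: [0.748, 0.664, 0.001, 0.002]
contact_force: [7.6, -1.4, 1.7]
opening: 0.088
time: 6.72
eef_pos: [0.4846, -0.2014, 0.0452]
tcp_rot: [0.748, 0.663, 0.001, 0.001]
contact_force: [5.0, -0.2, 3.0]
opening: 0.086
```

View pics/c6.png

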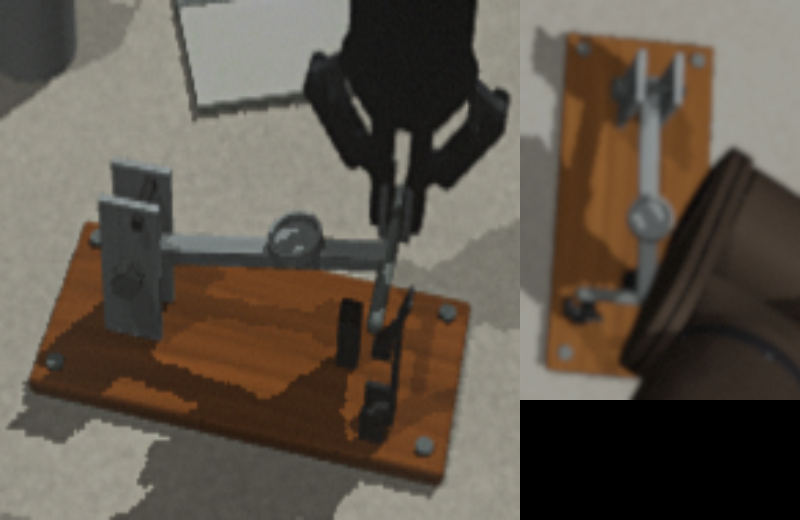

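Arm drawn to about 0.9 rad, bar end at crop (375,325) just ahead of the catch slope, fingers holding well. Continuing down.

```bash

python3 -m jog '{"travel":[[-1,0.1,-6.3],[-1,0.1,-6.3],[-0.6,0.1,-6.4],[-0.5,0,-6.3],[0,0,0]],"dr":[[0,0,0],[0,0,0],[0,0,0],[0,0,0],[0,0,0]],"jaw":[255,255,255,255,255]}'
python3 -m jog '{"travel":[[0,0,-4],[0,0,-4],[0,0,-3],[0,0,0],[0,0,0]],"dr":[[0,0,0],[0,0,0],[0,0,0],[0,0,0],[0,0,0]],"jaw":[255,255,255,255,255]}'
python3 -m jog '{"travel":[[0,0,-2],[0,0,0],[0,0,0]],"dr":[[0,0,0],[0,0,0],[0,0,0]],"jaw":[255,255,255]}'
```

```text
time: 7.23
eef_pos: [0.4818, -0.201, 0.0192]
tcp_rot: [0.748, 0.663, 0.001, 0.002]
contact_force: [8.0, -0.5, 3.0]
opening: 0.085
time: 7.65
eef_pos: [0.4818, -0.201, 0.0091]
tcp_rot: [0.748, 0.664, 0.001, 0.001]
contact_force: [5.3, 0.7, 4.3]
opening: 0.086
time: 7.9
eef_pos: [0.4818, -0.201, 0.0077]
tcp_rot: [0.748, 0.664, 0.001, 0.001]
contact_force: [4.6, 0.8, 7.6]
opening: 0.085
```

```bash

python3 -m jog '{"travel":[[0,0,-1.5],[0,0,0],[0,0,0]],"dr":[[0,0,0],[0,0,0],[0,0,0]],"jaw":[255,255,255]}'
python3 -m jog '{"travel":[[0,0,-1.5],[0,0,0],[0,0,0]],"dr":[[0,0,0],[0,0,0],[0,0,0]],"jaw":[255,255,255]}'
python3 - <<'E'
from h import *
a=read_camera("side")[:,:,::-1][160:260,330:430]; cv2.imwrite("pics/c7.png",cv2.resize(a,(600,600),interpolation=2))
E
```

```text
time: 8.15
eef_pos: [0.4818, -0.2011, 0.0075]
tcp_rot: [0.748, 0.664, 0.001, 0.001]
contact_force: [1.7, 3.4, 15.7]
opening: 0.086
time: 8.4
eef_pos: [0.4819, -0.2011, 0.0074]
tcp_rot: [0.748, 0.664, 0.0, 0.001]
contact_force: [-1.5, 4.3, 23.9]
opening: 0.09
```

View pics/c7.png

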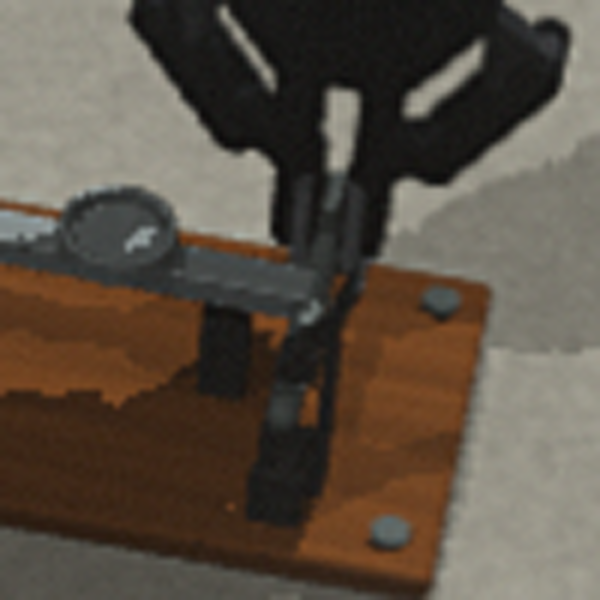

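At the stop (force rising to 24 N without motion). The catch nose at (300,345) is over the bar end at (285,400). Letting up gradually while still gripping, to see the catch take the load.

```bash

python3 -m jog '{"travel":[[0,0,2],[0,0,2],[0,0,1],[0,0,0],[0,0,0]],"dr":[[0,0,0],[0,0,0],[0,0,0],[0,0,0],[0,0,0]],"jaw":[255,255,255,255,255]}'
python3 -m jog '{"travel":[[0,0,1.5],[0,0,1.5],[0,0,1],[0,0,0],[0,0,0]],"dr":[[0,0,0],[0,0,0],[0,0,0],[0,0,0],[0,0,0]],"jaw":[255,255,255,255,255]}'
python3 -m jog '{"travel":[[0,0,1],[0,0,0],[0,0,0]],"dr":[[0,0,0],[0,0,0],[0,0,0]],"jaw":[255,255,255]}'
```

```text
time: 8.87
eef_pos: [0.4818, -0.201, 0.0094]
tcp_rot: [0.748, 0.664, 0.001, 0.002]
contact_force: [6.1, 0.5, 5.0]
opening: 0.083
time: 9.28
eef_pos: [0.4817, -0.201, 0.013]
tcp_rot: [0.748, 0.664, 0.001, 0.002]
contact_force: [5.7, 0.1, 2.8]
opening: 0.086
time: 9.53
eef_pos: [0.4817, -0.201, 0.0132]
tcp_rot: [0.748, 0.664, 0.001, 0.002]
contact_force: [9.0, -1.5, -0.6]
opening: 0.086
```

The catch is carrying the load: rise stopped at 5.8 mm and the force fell to zero. I'll relieve the x pull, then open.

```bash

python3 -m jog '{"travel":[[1,0,0],[0.6,0,0],[0,0,0]],"dr":[[0,0,0],[0,0,0],[0,0,0]],"jaw":[255,255,255]}' 20
python3 -m jog '{"travel":[[0,0,0],[0,0,0],[0,0,0],[0,0,0],[0,0,0]],"dr":[[0,0,0],[0,0,0],[0,0,0],[0,0,0],[0,0,0]],"jaw":[235,215,195,175,155]}'
python3 -m jog '{"travel":[[0,0,0],[0,0,0],[0,0,0],[0,0,0],[0,0,0]],"dr":[[0,0,0],[0,0,0],[0,0,0],[0,0,0],[0,0,0]],"jaw":[145,145,145,145,145]}'
python3 - <<'E'
from h import *
a=read_camera("side")[:,:,::-1][160:260,330:430]; cv2.imwrite("pics/c8.png",cv2.resize(a,(600,600),interpolation=2))
E
```

```text
time: 9.78
eef_pos: [0.4816, -0.2009, 0.0131]
tcp_rot: [0.748, 0.664, -0.0, -0.0]
contact_force: [3.7, -2.0, -0.0]
opening: 0.09
time: 10.2
eef_pos: [0.4804, -0.1996, 0.0127]
tcp_rot: [0.748, 0.664, -0.001, -0.002]
contact_force: [-0.0, -1.2, -0.4]
opening: 0.389
time: 10.62
eef_pos: [0.4819, -0.2006, 0.0138]
tcp_rot: [0.748, 0.664, -0.0, -0.0]
contact_force: [-0.3, 0.6, -0.6]
opening: 0.429
```

View pics/c8.png

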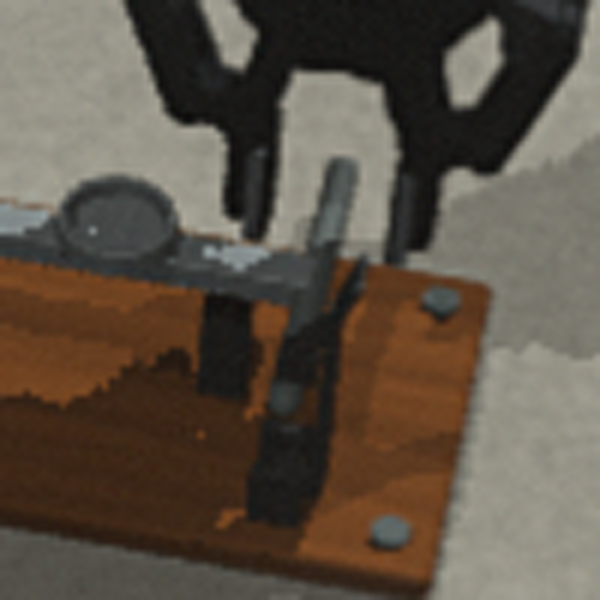

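Cocked: the bar rests under the catch nose, catch upright, and the open fingers at (250,235) and (400,260) are clear of the bar. I'll rise straight up and compute the tray targets.

```bash

python3 -m jog '{"travel":[[0,0,10],[0,0,25],[0,0,40],[0,0,40],[0,0,30]],"dr":[[0,0,0],[0,0,0],[0,0,0],[0,0,0],[0,0,0]],"jaw":[145,145,145,145,145]}'
python3 - <<'E'
from h import *
for n,s,l,z,r in(("side",[309,430.75],[306.25,372.5],.023,0),("top",[214.75,267.5],[256.25,259.25],.023,0)):
    print(n,plane(n,s,.023),plane(n,l,.029))
print("beaker",plane("top",[325,184],.0))
# cup from the current picture: rim ellipse, z=74mm
im=cv2.cvtColor(read_camera("side"),cv2.COLOR_RGB2BGR); cv2.imwrite("pics/side9.png",im)
print(proj("side",[L(-30,0,74),L(-30,0,68),L(-104,42,99)]))
E
```

```text
time: 11.08
eef_pos: [0.4827, -0.2011, 0.163]
tcp_rot: [0.748, 0.664, 0.001, 0.002]
contact_force: [0.7, -0.6, -0.4]
opening: 0.433
side [[0.55458921 0.24981273 0.023     ]] [[0.57154458 0.16075024 0.029     ]]
top [[0.55488878 0.2465749  0.023     ]] [[0.56999932 0.1576103  0.029     ]]
beaker [[0.74327463 0.00874083 0.        ]]
[[349.31065383 196.16273366]
 [349.19772048 198.6225502 ]
 [387.64249061 209.26662486]]
```

```bash

python3 -m jog '{"travel":[[6,30,0],[6,30,0],[6,30,0],[6,30,0],[6,30,0]],"dr":[[0,0,1.5],[0,0,1.5],[0,0,1.5],[0,0,1.5],[0,0,1.5]],"jaw":[255,255,255,255,255]}' >/dev/null
python3 -m jog '{"travel":[[6,30,0],[6,30,0],[6,30,0],[6,30,0],[6,30,0]],"dr":[[0,0,1.5],[0,0,1.5],[0,0,1.5],[0,0,1.5],[0,0,1.5]],"jaw":[255,255,255,255,255]}' >/dev/null
python3 -m jog '{"travel":[[7,35,0],[7,35,0],[6,35,0],[0,0,0],[0,0,0]],"dr":[[0,0,1.5],[0,0,0],[0,0,0],[0,0,0],[0,0,0]],"jaw":[255,255,255,255,255]}'
```

```text
time: 12.38
eef_pos: [0.5617, 0.206, 0.159]
tcp_rot: [0.644, 0.765, -0.0, 0.0]
contact_force: [-0.1, -0.1, -0.7]
opening: -0.001
```

```bash

python3 -m jog '{"travel":[[1,-2,-40],[0,0,-40],[0,0,-40],[0,0,-17],[0,0,0]],"dr":[[0,0,0],[0,0,0],[0,0,0],[0,0,0],[0,0,0]],"jaw":[255,255,255,255,255]}'
python3 -m jog '{"travel":[[0,0,-5],[0,0,-5],[0,0,-5],[0,0,0]],"dr":[[0,0,0],[0,0,0],[0,0,0],[0,0,0]],"jaw":[255,255,255,255]}'
python3 -m jog '{"travel":[[0,0,-4],[0,0,-4],[0,0,-4],[0,0,0]],"dr":[[0,0,0],[0,0,0],[0,0,0],[0,0,0]],"jaw":[255,255,255,255]}'
python3 -m jog '{"travel":[[0,0,-3],[0,0,0],[0,0,0]],"dr":[[0,0,0],[0,0,0],[0,0,0]],"jaw":[255,255,255]}'
```

```text
time: 12.8
eef_pos: [0.558, 0.2001, 0.0159]
tcp_rot: [0.646, 0.764, -0.005, -0.004]
contact_force: [-1.2, -0.7, -1.0]
opening: -0.003
time: 13.13
eef_pos: [0.5636, 0.2023, 0.0076]
tcp_rot: [0.645, 0.764, 0.001, 0.001]
contact_force: [0.0, 0.4, -0.3]
opening: 0.001
time: 13.47
eef_pos: [0.5622, 0.2023, -0.0062]
tcp_rot: [0.645, 0.764, -0.001, -0.0]
contact_force: [-0.5, 1.1, 0.3]
opening: 0.001
time: 13.72
eef_pos: [0.5627, 0.2024, -0.0085]
tcp_rot: [0.645, 0.764, -0.0, -0.0]
contact_force: [-0.3, -0.1, -0.5]
opening: -0.003
```

```bash

python3 -m jog '{"travel":[[0,0,-4],[0,0,-4],[0,0,0],[0,0,0]],"dr":[[0,0,0],[0,0,0],[0,0,0],[0,0,0]],"jaw":[255,255,255,255]}'
python3 -m jog '{"travel":[[0,0,-2],[0,0,-1],[0,0,0],[0,0,0]],"dr":[[0,0,0],[0,0,0],[0,0,0],[0,0,0]],"jaw":[255,255,255,255]}'
python3 -m jog '{"travel":[[0,0,-2],[0,0,0],[0,0,0]],"dr":[[0,0,0],[0,0,0],[0,0,0]],"jaw":[255,255,255]}'
python3 -m jog '{"travel":[[0,0,-2],[0,0,0],[0,0,0]],"dr":[[0,0,0],[0,0,0],[0,0,0]],"jaw":[255,255,255]}'
```

```text
time: 14.05
eef_pos: [0.5625, 0.2023, -0.0168]
tcp_rot: [0.645, 0.764, -0.0, -0.0]
contact_force: [-0.6, 0.5, 0.7]
opening: -0.001
time: 14.38
eef_pos: [0.5629, 0.2024, -0.0193]
tcp_rot: [0.645, 0.764, -0.0, -0.0]
contact_force: [1.1, -0.9, 0.2]
opening: 0.003
time: 14.63
eef_pos: [0.5627, 0.2024, -0.0214]
tcp_rot: [0.645, 0.764, -0.0, -0.0]
contact_force: [0.5, 0.3, -0.3]
opening: -0.0
time: 14.88
eef_pos: [0.5627, 0.2024, -0.0235]
tcp_rot: [0.645, 0.764, -0.0, -0.0]
contact_force: [0.3, 0.2, -0.5]
opening: -0.001
```

```bash

python3 -m jog '{"travel":[[0,0,-1.5],[0,0,0],[0,0,0]],"dr":[[0,0,0],[0,0,0],[0,0,0]],"jaw":[255,255,255]}'
python3 -m jog '{"travel":[[0,0,-1.5],[0,0,0],[0,0,0]],"dr":[[0,0,0],[0,0,0],[0,0,0]],"jaw":[255,255,255]}'
python3 -m jog '{"travel":[[0,0,-1.5],[0,0,0],[0,0,0]],"dr":[[0,0,0],[0,0,0],[0,0,0]],"jaw":[255,255,255]}'
```

```text
time: 15.13
eef_pos: [0.5628, 0.2024, -0.0249]
tcp_rot: [0.645, 0.764, -0.0, -0.0]
contact_force: [-0.6, 0.1, 0.8]
opening: 0.001
time: 15.38
eef_pos: [0.5627, 0.2024, -0.0264]
tcp_rot: [0.645, 0.764, -0.0, -0.0]
contact_force: [-0.3, 0.3, -0.1]
opening: -0.002
time: 15.63
eef_pos: [0.5628, 0.2024, -0.0279]
tcp_rot: [0.645, 0.764, -0.0, -0.0]
contact_force: [0.2, 0.2, -0.3]
opening: 0.003
```

```bash

python3 -m jog '{"travel":[[0,0,-1.5],[0,0,0],[0,0,0]],"dr":[[0,0,0],[0,0,0],[0,0,0]],"jaw":[255,255,255]}' | grep -E "eef|force"
python3 -m jog '{"travel":[[0,0,-1.5],[0,0,0],[0,0,0]],"dr":[[0,0,0],[0,0,0],[0,0,0]],"jaw":[255,255,255]}' | grep -E "eef|force"
python3 - <<'E'
from h import *
o=np.zeros((600,800,3),np.uint8)
a=read_camera("side")[:,:,::-1][330:480,250:370]; o[:,:480]=cv2.resize(a,(480,600),interpolation=2)
b=read_camera("side")[:,:,::-1][160:260,330:430]; o[:320,480:]=cv2.resize(b,(320,320)); cv2.imwrite("pics/c10.png",o)
E
```

```text
eef_pos: [0.5631, 0.2024, -0.0292]
contact_force: [0.3, -0.5, -0.7]
eef_pos: [0.5631, 0.2024, -0.0292]
contact_force: [-2.4, -1.7, 9.0]
```

View pics/c10.png

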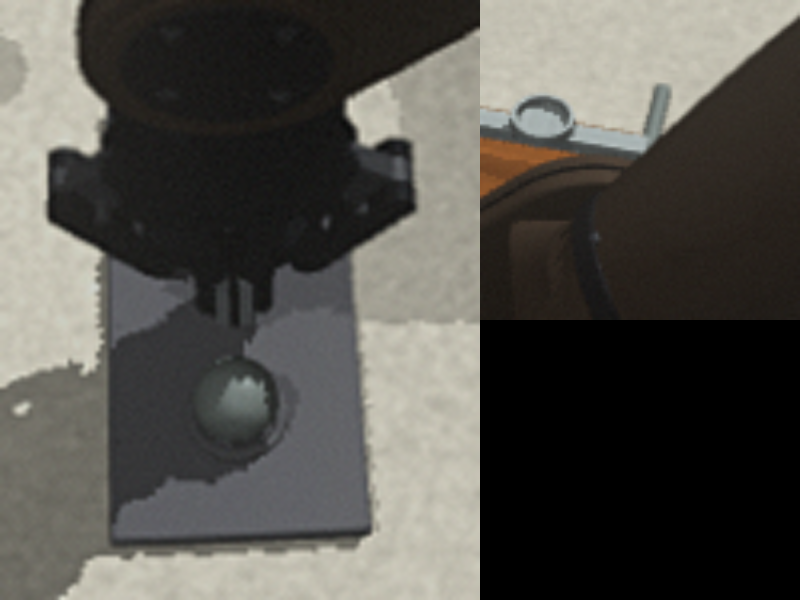

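Contact at reported z −0.029 on the tray top (+0.008), so the real tips are 37 mm above the reported TCP. The picture shows the shut tips at (309,411), the small ball at (309,431), and the arm still level. I'll check the tip position laterally against the picture.

```bash
python3 - <<'E'
from h import *
print(plane("side",[[308.75,411.25],[308.75,407]],.008)); print(plane("side",[309,431],.023))
E
python3 -m jog '{"travel":[[0,0,15],[0,0,40],[0,0,20],[0,0,0]],"dr":[[0,0,0],[0,0,0],[0,0,0],[0,0,0]],"jaw":[255,100,100,100]}'
```

```text
[[0.56060415 0.21241637 0.008     ]
 [0.56159649 0.20560479 0.008     ]]
[[0.55453425 0.25019079 0.023     ]]
time: 16.57
eef_pos: [0.5671, 0.2033, 0.0502]
tcp_rot: [0.645, 0.764, 0.004, 0.003]
contact_force: [0.3, -0.1, 0.8]
opening: 0.416
```

```bash

python3 -m jog '{"travel":[[-3,23,0],[-3.5,23.5,0],[0,0,0],[0,0,0],[0,0,0]],"dr":[[0,0,0],[0,0,0],[0,0,0],[0,0,0],[0,0,0]],"jaw":[100,100,100,100,100]}'
```

```text
time: 16.98
eef_pos: [0.5558, 0.2485, 0.0433]
tcp_rot: [0.645, 0.764, -0.001, -0.0]
contact_force: [-0.0, -0.4, -0.5]
opening: 0.606
```

```bash

python3 -m jog '{"travel":[[0,0,-25],[0,0,-25],[0,0,-10],[0,0,-6],[0,0,0]],"dr":[[0,0,0],[0,0,0],[0,0,0],[0,0,0],[0,0,0]],"jaw":[100,100,100,100,100]}'
python3 -m jog '{"travel":[[0,0,0],[0,0,0],[0,0,0],[0,0,0],[0,0,0]],"dr":[[0,0,0],[0,0,0],[0,0,0],[0,0,0],[0,0,0]],"jaw":[130,150,165,180,200]}' 30
python3 -m jog '{"travel":[[0,0,0],[0,0,0],[0,0,0],[0,0,0],[0,0,0]],"dr":[[0,0,0],[0,0,0],[0,0,0],[0,0,0],[0,0,0]],"jaw":[220,220,220,220,220]}'
```

```text
time: 17.4
eef_pos: [0.5552, 0.2479, -0.0235]
tcp_rot: [0.645, 0.764, -0.001, -0.001]
contact_force: [0.0, 0.0, -0.0]
opening: 0.608
time: 17.82
eef_pos: [0.5576, 0.2492, -0.0201]
tcp_rot: [0.645, 0.764, 0.001, 0.001]
contact_force: [-0.5, -1.4, 4.9]
opening: 0.327
time: 18.23
eef_pos: [0.5576, 0.2492, -0.0202]
tcp_rot: [0.645, 0.764, 0.001, 0.001]
contact_force: [-0.5, -0.3, 5.2]
opening: 0.326
```

```bash

python3 -m jog '{"travel":[[0,0,8],[0,0,15],[0,0,30],[0,0,40],[0,0,40]],"dr":[[0,0,0],[0,0,0],[0,0,0],[0,0,0],[0,0,0]],"jaw":[230,230,230,230,230]}' 30
python3 -m jog '{"travel":[[0,0,20],[0,0,0],[0,0,0],[0,0,0]],"dr":[[0,0,0],[0,0,0],[0,0,0],[0,0,0]],"jaw":[230,230,230,230]}'
python3 - <<'E'
from h import *
for i in range(3): print(get_state()["contact_force"])
im=read_camera("side")[:,:,::-1]; cv2.imwrite("pics/side11.png",im)
g=cv2.cvtColor(im,cv2.COLOR_BGR2GRAY)
print(proj("side",[.5548,.249,.023])); p=get_state()["eef_pos"]; print(proj("side",p+[0,0,.0432]), im[425:436:5,304:315:5].tolist())
E
```

```text
time: 18.65
eef_pos: [0.5545, 0.2485, 0.1108]
tcp_rot: [0.645, 0.764, -0.002, -0.001]
contact_force: [0.6, 0.2, -0.8]
opening: 0.322
time: 18.98
eef_pos: [0.5549, 0.2486, 0.1294]
tcp_rot: [0.645, 0.764, -0.001, -0.001]
contact_force: [-1.0, 0.6, -1.9]
opening: 0.326
[-1.03624145  0.64706805 -1.89445828]
[-1.03624145  0.64706805 -1.89445828]
[-1.03624145  0.64706805 -1.89445828]
[[308.93409955 430.20461779]]
[[307.4631141  376.73926775]] [[[69, 69, 67], [55, 54, 54], [87, 84, 83]], [[113, 108, 107], [113, 108, 107], [113, 109, 108]], [[112, 108, 107], [113, 107, 107], [113, 109, 107]]]
```

```bash
python3 - <<'E'
from h import *
for n in("top","side"):
    im=read_camera(n)[:,:,::-1].copy(); u=proj(n,L(-30,0,74))[0]; x,y=u.round().astype(int); w=22
    c=cv2.resize(im[y-w:y+w,x-w:x+w],None,fx=8,fy=8,interpolation=2); h=cv2.cvtColor(c,cv2.COLOR_BGR2HSV)
    m=255-cv2.inRange(h,(2,90,0),(18,255,255)); d=cv2.distanceTransform(m,cv2.DIST_L2,5)
    d[:80]=0;d[-80:]=0;d[:,:80]=0;d[:,-80:]=0
    r,pk=d.max(),np.argwhere(d>d.max()-2).mean(0)[::-1]; uv=pk/8+[x-w,y-w]
    print(n,"pred",u,"found",uv,"r px",r/8, "plane74",plane(n,uv,.074),"pred",L(-30,0,74))
    cv2.imwrite(f"pics/cup_{n}.png",np.hstack([c,cv2.cvtColor(m,8)]))
E
```

```text
top pred [418.7231762  265.03964109] found [419.17905405 265.3277027 ] r px 9.100004 plane74 [[ 0.54298187 -0.1761227   0.074     ]] pred [ 0.54358989 -0.17522992  0.074     ]
side pred [349.31065383 196.16273366] found [337.375      184.05681818] r px 13.011822 plane74 [[ 0.56815224 -0.20427736  0.074     ]] pred [ 0.54358989 -0.17522992  0.074     ]
```

```bash

python3 -m jog '{"travel":[[-0.5,-21.2,0],[-0.5,-21.2,0],[-0.5,-21.2,0],[-0.5,-21.2,0],[-0.5,-21.2,0]],"dr":[[0,0,-5.3],[0,0,-5.3],[0,0,-5.3],[0,0,-5.3],[0,0,-5.3]],"jaw":[230,230,230,230,230]}' |grep -E "eef|rot|open"
python3 -m jog '{"travel":[[-0.5,-21.2,0],[-0.5,-21.2,0],[-0.5,-21.2,0],[-0.5,-21.2,0],[-0.5,-21.2,0]],"dr":[[0,0,-5.3],[0,0,-5.3],[0,0,-5.3],[0,0,-5.3],[0,0,-5.3]],"jaw":[230,230,230,230,230]}' |grep -E "eef|rot|open"
python3 -m jog '{"travel":[[-0.5,-21.2,0],[-0.5,-21.2,0],[-0.5,-21.2,0],[-0.5,-21.2,0],[-0.5,-21.2,0]],"dr":[[0,0,-5.3],[0,0,-5.3],[0,0,-5.3],[0,0,-5.3],[0,0,-5.3]],"jaw":[230,230,230,230,230]}' |grep -E "eef|rot|open"
python3 -m jog '{"travel":[[-0.5,-21.2,0],[-0.5,-21.2,0],[-0.5,-21.2,0],[-0.5,-15,0],[-0.5,-6,0]],"dr":[[0,0,-5.3],[0,0,-5.3],[0,0,-5.3],[0,0,-5.3],[0,0,-5.3]],"jaw":[230,230,230,230,230]}' 
python3 -m jog '{"travel":[[0,0,0],[0,0,0],[0,0,0]],"dr":[[0,0,0],[0,0,0],[0,0,0]],"jaw":[230,230,230]}'
```

```text
eef_pos: [0.5528, 0.1419, 0.1294]
tcp_rot: [0.804, 0.594, -0.001, -0.001]
opening: 0.324
eef_pos: [0.5503, 0.036, 0.1295]
tcp_rot: [0.919, 0.394, -0.001, -0.001]
opening: 0.326
eef_pos: [0.5478, -0.0699, 0.1295]
tcp_rot: [0.985, 0.173, -0.001, -0.001]
opening: 0.325
time: 20.8
eef_pos: [0.5455, -0.1555, 0.1295]
tcp_rot: [0.998, -0.059, -0.001, -0.0]
contact_force: [0.5, -0.0, -0.4]
opening: 0.326
time: 21.05
eef_pos: [0.5459, -0.153, 0.1302]
tcp_rot: [0.999, -0.054, -0.001, -0.0]
contact_force: [0.1, -0.3, -1.4]
opening: 0.323
```

```bash

python3 -m jog '{"travel":[[-0.5,-15,0],[-0.4,-7.5,0],[0,0,-25],[0,0,-25],[0,0,-15]],"dr":[[0,0,0],[0,0,0],[0,0,0],[0,0,0],[0,0,0]],"jaw":[230,230,230,230,230]}'
python3 -m jog '{"travel":[[0,0,-5],[0,0,0],[0,0,0],[0,0,0]],"dr":[[0,0,0],[0,0,0],[0,0,0],[0,0,0]],"jaw":[230,230,230,230]}'
python3 - <<'E'
from h import *
im=read_camera("side")[:,:,::-1].copy(); p=get_state()["eef_pos"]; print(p)
x0,y0=310,150;k=7
o=cv2.resize(im[y0:y0+85,x0:x0+110],None,fx=k,fy=k,interpolation=2)
for X,c in((p+[0,0,.0432],(0,0,255)),(L(-30,0,74),(0,255,0)),(L(-30,0,98),(255,0,0))):
    u=(proj("side",X)[0]-[x0,y0])*k; cv2.circle(o,tuple(int(v) for v in u),3,c,-1); print(u)
cv2.imwrite("pics/c12.png",o)
E
```

```text
time: 21.47
eef_pos: [0.5444, -0.1762, 0.064]
tcp_rot: [0.998, -0.055, -0.001, -0.0]
contact_force: [-1.1, 0.1, -1.1]
opening: 0.328
time: 21.8
eef_pos: [0.5467, -0.1769, 0.0629]
tcp_rot: [0.998, -0.055, 0.001, 0.001]
contact_force: [-0.2, -0.7, -1.4]
opening: 0.326
[ 0.54672031 -0.17687673  0.06301124]
[267.58916889 222.85634486]
[275.17457679 323.13913562]
[278.38044281 252.90505794]
```

View pics/c12.png

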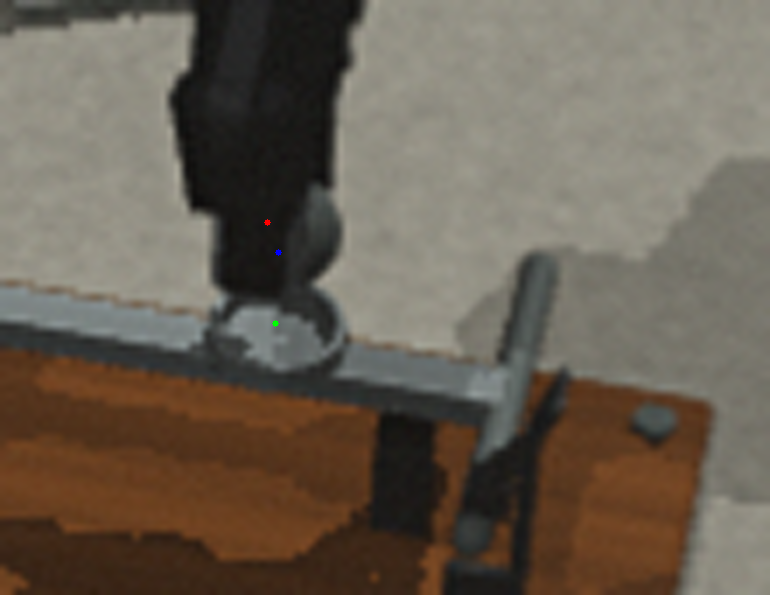

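The ball is in the fingers with its right edge at (342,230), so its centre is about (284,230) above the cup rim, whose centre is (277,323). It's about 1 mm off towards −x; I'll correct that and lower gently.

```bash

python3 -m jog '{"travel":[[1,1,-8],[0,0,-6],[0,0,-3],[0,0,0],[0,0,0]],"dr":[[0,0,0],[0,0,0],[0,0,0],[0,0,0],[0,0,0]],"jaw":[230,230,230,230,230]}'|grep -E "eef|force"
python3 -m jog '{"travel":[[0,0,-1],[0,0,0],[0,0,0]],"dr":[[0,0,0],[0,0,0],[0,0,0]],"jaw":[230,230,230]}'|grep -E "eef|force"
python3 -m jog '{"travel":[[0,0,-1],[0,0,0],[0,0,0]],"dr":[[0,0,0],[0,0,0],[0,0,0]],"jaw":[230,230,230]}'|grep -E "eef|force"
```

```text
eef_pos: [0.5461, -0.175, 0.0437]
contact_force: [0.5, -0.0, -0.7]
eef_pos: [0.5466, -0.1753, 0.0434]
contact_force: [-0.7, -0.1, -0.4]
eef_pos: [0.5465, -0.1752, 0.0422]
contact_force: [-0.6, -0.0, -0.8]
```

```bash

python3 -m jog '{"travel":[[0,0,-0.7],[0,0,0],[0,0,0]],"dr":[[0,0,0],[0,0,0],[0,0,0]],"jaw":[230,230,230]}'|grep -E "eef|force"
python3 -m jog '{"travel":[[0,0,-0.7],[0,0,0],[0,0,0]],"dr":[[0,0,0],[0,0,0],[0,0,0]],"jaw":[230,230,230]}'|grep -E "eef|force"
python3 -m jog '{"travel":[[0,0,-0.7],[0,0,0],[0,0,0]],"dr":[[0,0,0],[0,0,0],[0,0,0]],"jaw":[230,230,230]}'|grep -E "eef|force"
```

```text
eef_pos: [0.5465, -0.1752, 0.0415]
contact_force: [-0.3, 0.1, -0.7]
eef_pos: [0.5464, -0.1752, 0.0408]
contact_force: [0.9, -0.6, -0.8]
eef_pos: [0.5466, -0.1753, 0.0403]
contact_force: [-0.9, -0.1, -1.7]
```

```bash

python3 -m jog '{"travel":[[0,0,-0.7],[0,0,0],[0,0,0]],"dr":[[0,0,0],[0,0,0],[0,0,0]],"jaw":[230,230,230]}'|grep -E "eef|force"
python3 -m jog '{"travel":[[0,0,-0.5],[0,0,0],[0,0,0]],"dr":[[0,0,0],[0,0,0],[0,0,0]],"jaw":[230,230,230]}'|grep -E "eef|force"
```

```text
eef_pos: [0.5468, -0.1753, 0.04]
contact_force: [-0.9, -0.5, 2.1]
eef_pos: [0.5469, -0.1754, 0.0398]
contact_force: [-1.8, 0.1, 5.3]
```

Contact at 0.040, against 0.0398 expected for the ball on the cup floor. Relieving the force and releasing slowly.

```bash

python3 -m jog '{"travel":[[0,0,0.6],[0,0,0],[0,0,0]],"dr":[[0,0,0],[0,0,0],[0,0,0]],"jaw":[185,180,178]}' 20 |grep -E "eef|force|open"
python3 -m jog '{"travel":[[0,0,0],[0,0,0],[0,0,0],[0,0,0],[0,0,0]],"dr":[[0,0,0],[0,0,0],[0,0,0],[0,0,0],[0,0,0]],"jaw":[172,168,164,160,156]}'|grep -E "eef|force|open"
python3 -m jog '{"travel":[[0,0,0],[0,0,0],[0,0,0],[0,0,0],[0,0,0]],"dr":[[0,0,0],[0,0,0],[0,0,0],[0,0,0],[0,0,0]],"jaw":[148,140,130,120,120]}'|grep -E "eef|force|open"
python3 - <<'E'
from h import *
im=read_camera("side")[:,:,::-1]; cv2.imwrite("pics/side13.png",im)
for X in(L(-30,0,83),L(-30,0,95)): print(proj("side",X))
print(im[180:202:3,350].tolist())
E
```

```text
eef_pos: [0.5468, -0.1753, 0.0399]
contact_force: [-1.0, 0.3, 4.5]
opening: 0.325
eef_pos: [0.5459, -0.1749, 0.0387]
contact_force: [0.4, -0.2, 0.3]
opening: 0.389
eef_pos: [0.5465, -0.1752, 0.0395]
contact_force: [-0.2, 0.4, 0.7]
opening: 0.532
[[349.48122317 192.4368708 ]]
[[349.71083876 187.40069105]]
[[23, 25, 27], [22, 24, 27], [23, 24, 28], [17, 21, 22], [20, 22, 23], [36, 37, 38], [42, 44, 44], [40, 41, 42]]
```

```bash

python3 -m jog '{"travel":[[0,0,4],[0,0,10],[0,0,20],[0,0,30],[0,0,30]],"dr":[[0,0,0],[0,0,0],[0,0,0],[0,0,0],[0,0,0]],"jaw":[120,120,120,120,120]}'|grep -E "eef|force|open"
python3 -m jog '{"travel":[[0,0,30],[0,30,0],[0,40,0],[0,40,0],[0,40,0]],"dr":[[0,0,0],[0,0,0],[0,0,0],[0,0,0],[0,0,0]],"jaw":[120,120,120,120,120]}'|grep -E "eef|force|open"
python3 -m jog '{"travel":[[0,40,0],[0,40,0],[0,40,0],[0,0,0],[0,0,0]],"dr":[[0,0,0],[0,0,0],[0,0,0],[0,0,0],[0,0,0]],"jaw":[120,120,120,120,120]}'
python3 - <<'E'
from h import *
S=read_camera("side")[:,:,::-1].copy();T=read_camera("top")[:,:,::-1].copy()
cv2.imwrite("pics/sideF.png",S);cv2.imwrite("pics/topF.png",T)
old=cv2.imread("pics/cup_top.png")
for n,im in(("top",T),("side",S)):
    x,y=proj(n,L(-30,0,83))[0].round().astype(int); g=cv2.cvtColor(im,6)[y-14:y+15,x-14:x+15]
    print(n,x,y); print("\n".join("".join(" .:-=+*#%@"[v*10//256] for v in r) for r in cv2.normalize(g,None,0,255,32)))
E
```

```text
eef_pos: [0.5459, -0.1749, 0.1346]
contact_force: [0.3, -1.2, 0.5]
opening: 0.53
eef_pos: [0.5467, -0.0241, 0.1652]
contact_force: [0.3, 0.1, 0.3]
opening: 0.526
time: 26.4
eef_pos: [0.5464, 0.0968, 0.1646]
tcp_rot: [0.999, -0.053, 0.001, 0.0]
contact_force: [0.4, -0.2, -0.4]
opening: 0.53
top 420 264<stdin>:7: RuntimeWarning: overflow encountered in scalar multiply
Traceback (most recent call last):
OverflowError: Python integer 256 out of bounds for uint8
```

```bash
python3 - <<'E'
from h import *
S=cv2.imread("pics/sideF.png");T=cv2.imread("pics/topF.png")
uv={}
for n,im,R in(("top",T,(5,12)),("side",S,(7,16))):
    P=proj(n,L(-30,0,83))[0]; x,y=P.round().astype(int); w=24
    g=cv2.resize(cv2.cvtColor(im[y-w:y+w,x-w:x+w],6),None,fx=8,fy=8,interpolation=2)
    c=cv2.HoughCircles(g,cv2.HOUGH_GRADIENT_ALT,1.5,20,param1=60,param2=.5,minRadius=R[0]*8,maxRadius=R[1]*8)
    print(n,"pred",P,None if c is None else [(q[:2]/8+[x-w,y-w],q[2]/8) for q in c[0][:4]])
    gg=cv2.normalize(cv2.cvtColor(im,6)[y-14:y+15,x-16:x+17],None,0,255,32).astype(int)
    print("\n".join("".join(" .:-=+*#%@"[v*10//256]*2 for v in r) for r in gg))
O=cv2.imread("pics/side9.png")  # hooked, before loading
d=cv2.absdiff(O,S).max(2); print("diff around catch", d[200:235,375:400].mean(), "bar", d[180:215,375:392].mean())
E
```

```text
top pred [419.59269256 264.29854321] None
::------======--------==**%%@@@@@@@@##==----======------------====
::----========--------==**%%@@@@@@@@##==----======------==----====
::------======--------==**%%@@@@@@@@##==----======----------======
::----======----------==##@@@@@@@@@@##==----======------------====
::----======----------==**%%@@@@@@@@##==::----==------==------====
::------====------------++##%%@@@@@@##==----------------==--======
::----==--==--------::--==++**##%%%%**==------==----------==--====
..------==--------::::::::--====++++++==--======--------==----====
::----====--------::........::----==============------====--======
::----====------::........::::----========++++====--------========
::--========--::::..  ..::----==========++++**++==----==--======--
::----==------::..  ....::--==++++++++++++****++================--
::--======--::..    ..::--==++++********++******++========--====--
::--====----::..    ..::--==++******************++==--====--====--
----====----::..    ..::--==++****####**********++============----
----====----::..    ..::--==++****####****++****++===
[... 2230 characters left out ...]
                               ..##@@
                                                            --@@@@
                                                            --##**
                                                          ..##%%%%
                                                          --%%%%%%
                                                        ::##%%%%%%
                                                      ..==%%%%%%%%
                                                      ..==**##%%%%
                                                      ::----------
                                                    ::--::::::::::
diff around catch 15.716571428571429 bar 20.549579831932775
```

```bash

python3 -m jog '{"travel":[[-20,30,0],[-20,30,0],[-20,30,0],[-20,30,0],[-20,30,0]],"dr":[[0,0,0],[0,0,0],[0,0,0],[0,0,0],[0,0,0]],"jaw":[120,120,120,120,120]}'|grep -E "eef|force|open"
python3 -m jog '{"travel":[[-20,30,0],[-20,30,0],[-20,30,0],[0,30,0],[0,0,0]],"dr":[[0,0,0],[0,0,0],[0,0,0],[0,0,0],[0,0,0]],"jaw":[120,120,120,120,120]}'|grep -E "eef|force|open"
python3 - <<'E'
from h import *
S=read_camera("side")[:,:,::-1].copy();cv2.imwrite("pics/sideG.png",S)
def art(im,n,X,wx,wy):
    x,y=proj(n,X)[0].round().astype(int); gg=cv2.normalize(cv2.cvtColor(im,6)[y-wy:y+wy+1,x-wx:x+wx+1],None,0,255,32).astype(int)
    print(x,y);print("\n".join("".join(" .:-=+*#%@"[v*10//256]*2 for v in r) for r in gg))
art(S,"side",L(-30,0,83),20,15)
O=cv2.imread("pics/side9.png")
d=cv2.absdiff(O,S).max(2); print("diff catch", d[200:235,375:400].mean())
T=read_camera("top")[:,:,::-1]; T0=cv2.imread("pics/top0.png")
for n,u,v in(("large",256,259),("beaker",323,177)): print(n,cv2.absdiff(T0,T)[v-12:v+13,u-12:u+13].mean())
print("dark catch centroid", [np.argwhere(cv2.inRange(cv2.cvtColor(i,6)[198:240,368:398],0,38)>0).mean(0).tolist() for i in(O,S)])
E
```

```text
eef_pos: [0.4464, 0.2442, 0.1639]
contact_force: [0.2, 0.5, 0.2]
opening: 0.528
eef_pos: [0.3866, 0.3673, 0.1642]
contact_force: [0.2, -0.0, -0.1]
opening: 0.527
349 192
%%@@%%%%%%@@@@@@@@@@@@@@@@@@@@@@@@@@@@%%@@@@%%@@%%%%@@%%@@@@@@@@@@%%%%%%%%%%@@@@@@
%%%%%%%%@@@@@@@@@@@@@@@@@@@@@@@@@@@@%%%%%%%%@@@@@@@@@@@@@@@@@@@@@@@@%%%%%%@@@@@@@@
@@@@%%%%%%@@%%%%%%@@@@%%@@@@@@@@@@@@%%%%%%%%@@@@@@@@@@@@@@@@%%%%@@%%%%%%@@@@@@@@@@
@@@@@@%%%%@@%%%%%%%%%%%%%%%%%%%%@@@@@@%%%%%%@@@@@@@@@@@@@@@@%%%%@@@@%%%%@@@@@@@@@@
@@@@%%%%@@%%@@@@@@@@%%@@@@@@@@@@%%@@@@@@@@@@@@@@@@@@@@@@@@@@@@@@@@@@%%%%@@@@@@@@@@
@@@@@@@@@@@@@@@@@@@@@@@@%%@@%%%%%%%%@@@@@@@@@@@@%%@@@@@@@@@@@@@@@@@@@@%%%%@@@@@@@@
@@%%%%@@@@@@@@@@@@@@@@@@@@@@%%@@@@@@@@@@@@@@@@@@@@@@%%%%@@@@%%@@@@@@%%%%%%%%@@@@@@
%%%%%%@@@@%%%%@@@@@@@@%%%%%%%%@@@@@@%%******%%@@@@@@@@@@@@@@@@%%%%%%%%%%%%%%%%@@@@
@@%%@@@@@@%%%%@@%%%%%%%%%%@@@@@@****====++++++++**##@@@@@@@@%%@@%%%%%%%%%%%%%%%%%%
@@@@@@@@@@@@@@@@%%@@%%%%@@@@@@**----======++++++++++%%@@@@@@@@@@@@@@%%@@@@%%%%%%%%
@@@@@@@@@@@@@@@@@@@@%%@@@@@@++::----====++++****++==++**@@@@@@@@@@@@@@@@@@@@@@@@%%
@@@@@@@@@@@@@@@@@
[... 1113 characters left out ...]
:++::....++**##%%##%%%%%%%%%%%%
::::..................  ........::::------------::....  ..==****%%##############%%
----::::::::::::....::..................................--%%%%%%%%%%%%%%%%%%%%####
----------------::::::::::................................::::--==++##%%%%%%%%%%%%
----------------------------::::::::::............................::..::::--==**##
----==------------------------------::::::::..::..::..........................::..
----------------------------------------------------::::::::::::..................
diff catch 6.0525714285714285
large 7.0432
beaker 8.668266666666666
dark catch centroid [[25.208191126279864, 10.013651877133105], [25.12406015037594, 9.781954887218046]]
```

The side view shows the ball disc centred within 1 px of the predicted seat in the cup. The catch centroid is unchanged since hooking. The larger ball and beaker pictures differ little from the start. Handing in.

```bash
python3 -c "
from plant import *
print(sign_off()); print(get_state()['time'])"
```

```text
the job is handed in; nothing more can be done
None
the job is handed in; nothing more can be done
```

The launcher is cocked and loaded, and I handed it in at about 27 s of robot time. `sign_off` reported no verdict.

**Cocking:** I gripped the cross-bar at `bar_grip`, followed the arc down to the stop and let up slowly. The catch took the load, with the force falling to about zero after a 5.8 mm rise. I then opened the fingers, and the picture showed the bar under the catch nose.

**Loading:** I took the smaller ball from the tray and lowered it until it touched at the height expected for the cup floor, with about 5 N at most on the wrist. I released it and backed the arm away.

**Last checks:**
- **Ball:** in the side view it is centred within about 1 px (about 1–2 mm) of its predicted place in the cup, and the top view agrees.
- **Catch:** its picture position is unchanged since it hooked the bar.
- **Large ball and beaker:** I only compared small image patches with the start; they differ little, but I did not measure positions. The lighting and shadows changed too.

**What disagreed or failed:**
- **Tool height:** the real fingertips stand about 37 mm above the reported TCP, confirmed by touching the tray. Because of this the first attempt to grip the bar closed on nothing, with no harm done. The contact height at the tray was used to correct everything after that.
- **Two-view ball heights:** they came out about 5 mm low, so I used the stated heights and confirmed them by contact.
- **Final automatic circle detection:** it found nothing, so the last ball check was read from pixel brightness.

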